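# Show the customer the yellow car in the case

## Task

A customer at the toy stall asks to be shown the yellow car in the blue case. Push the case's half-open lid right back against its stop with the outside of your fingers, without pinching it, then point at the yellow car in the case: hold your fingertips a centimetre or two straight above the middle of its roof for two seconds, without touching it. Then draw back up and clear of the case, leaving the lid open and every car and the sticker roll just where they stand.

Things in the scene. Friction and masses are not known exactly. Their poses are not given: they have to be found in the camera images.
- case: blue plastic case, fixed, 182 (x) x 186 (y) x 42 mm high, 3 mm walls; origin mid-underside, z up. Equally high dividers make 2 compartments along x by 4 along y; cars stand in them lengthwise along x on a floor 3 mm up. The lid's hinge axis runs along the +y side, at y = +93, z = 42 mm in this frame; a carrying handle sticks out 30 mm on the -y side
- lid (a joint): opening angle of the lid, rad: 0 shut, 1.57 upright, 2.1 leaning back on its stop; starts half open (1.0 to 1.45). Stiff hinge: the lid stays where it is left; 1 to 2 N at its free edge moves it
- lid_edge (a point): middle of the lid's free edge, inner corner of its rim, 186 mm from the hinge axis. x along the edge, y along the lid towards the hinge, z to its outer side. Lid: see-through pale blue panel in a blue rim, 182 x 186 mm, filling z = 0 to 12.5 mm; two white latches at x = +-60 mm hang 10 mm to the inner side. This point is 42 + 186 sin(lid angle) mm above the table
- yellow_car: the yellow car to point at: yellow die-cast toy car, 72 x 30 x 24 mm, about 40 g, standing in a compartment of the blue case; origin under its centre, x along the car (nose), z up. It may be in any of the five occupied compartments; its wheels stand 3 mm above the table, so its roof is about 27 mm up, 15 mm below the rim of the case
- yellow_roof (a point): middle of the yellow car's roof top, 24 mm above the car's underside, 5 mm behind the car's middle; axes as the car's. Pointing counts from the spot midway between the two fingertips
- red_car: red die-cast toy car, 72 x 30 x 24 mm, about 40 g, standing in a compartment of the blue case; origin under its centre, x along the car (nose), z up
- white_car: white die-cast toy car, 72 x 30 x 24 mm, about 40 g, standing in a compartment of the blue case; origin under its centre, x along the car (nose), z up
- green_car: green die-cast toy car, 72 x 30 x 24 mm, about 40 g, standing in a compartment of the blue case; origin under its centre, x along the car (nose), z up
- black_car: black die-cast toy car, 72 x 30 x 24 mm, about 40 g, standing in a compartment of the blue case; origin under its centre, x along the car (nose), z up
- yellow_van: yellow toy van loose on the table outside the case (not the one asked for), 72 x 30 x 29 mm, origin under its centre
- blue_pickup: blue toy pickup loose on the table, 72 x 30 x 24 mm, origin under its centre
- orange_car: orange toy car loose on the table, 72 x 30 x 24 mm, origin under its centre
- sticker_roll: roll of blank white price stickers lying flat on the table, 48 mm across, 20 mm high, origin under its centre
Things that resemble listed ones, but are neither listed nor needed, are in the scene too. Leave any pink look-alike of the yellow_car alone.

How it is judged:
By the outcome, as a careful person would: the job done as asked, in the order asked, and still so for the second after the job is handed in, with the robot touching nothing.
It also fails if it takes over 45 s, if anything falls off the work surface, if the arm or the gripper's body presses on something with over 40 N, if the wrist force passes 120 N, or if a joint passes its speed limit or range.

## Robot

A 6-joint arm with a two-finger parallel gripper is mounted at the origin on the work surface. World frame = base frame: x ahead of the robot, y to its left, z up, the work surface at z = 0. Lengths are in m, angles in rad, forces in N, time in s.
With the tool pointing down it reaches from about 0.4 to 0.925 m from the base axis. Payload 3.4 kg.
Tool frame: the origin (TCP) lies at the very end of the fingers, on their centre line; the grasp point (between the pads) lies 19 mm behind it; y points along the fingers, z is the direction in which the jaws open and shut, and the axes are right-handed (so a half turn about y gives the same grasp; the last joint's range is limited). The gripper opens to 85 mm and grips with 20 to 120 N. Pads are 22 mm wide; open, the fingers measure 114 mm over their backs; the gripper's body (76 mm by 85 mm) begins 54 mm behind the grasp point. The pads swing forward as they close: fully open they stand 13 mm farther back than shut.
Start: joints at [1.123, 0.307, 1.506, -0, 1.328, -0.073], TCP at [0.21, 0.535, 0.231] pointing down, gripper open.
Joint ranges: [-3.12, 3.12], [-1.05, 2.28], [0.14, 2.33], [-1.42, 4.57], [0.1, 2.73], [-2.68, 2.68]. Speed limits (rad/s): [2.57, 2.57, 3.14, 3.14, 3.14, 3.14].

## Interface

Orientations are given as a rotation vector (axis times angle).
In Python, from workcell import arm gives the robot as it stands. The module is installed in compiled form; this text tells all that it offers. Calls block until the motion is done:
- arm.goto(position, orientation): joint-space move of the TCP to a pose.
- arm.move_linear(position, feed=0.15, rotation=None, threshold=None): straight line of the TCP; rotation=None keeps the orientation; feed is the mean speed in m/s. With threshold (N) it stops when the force on the tool has changed by that much, and returns True; else False.
- arm.move_joints(angles): joint-space move.
- arm.gripper_open() and arm.grasp(newtons=None): open the fingers fully, or close them until they stop; newtons is the grip in N (None keeps the last).
- arm.pause(seconds).
- arm.inverse_kinematics(position, orientation): joint angles nearest the present ones, or None.
- arm.snapshot(name): name is "scene" or "top" or "wrist"; returns a dict with "pixels" (420x560x3 uint8, red, green, blue), "depth" (420x560 float32, m along the optical axis (not along the pixel's ray), 0 where there is no reading), "intrinsics" (3x3 intrinsics, pixels), "k1" (the pictures are not rectified: a ray, as slopes to the right and down, at radius r is drawn at 1 + k1 r^2 times it, then the intrinsics apply), "world_from_camera" (4x4, takes a point from camera to world coordinates). Camera axes: x right, y up, looking along -z (the intrinsics and any distortion apply to the point x, -y, -z); pixel columns grow to the right and rows downward; lengths in m; the calibration is good to about 2 mm. A picture is of the moment at which its call begins.
A pose or a line that the arm cannot do raises arm.Unreachable and nothing moves.
- arm.job_done(): hands the job in, once; it reports no verdict.
Readings, each from a call of its own:
- arm.get_time_s(): time.
- arm.get_joints(): joint angles.
- arm.get_dq(): joint speeds.
- arm.get_joint_efforts(): joint torques, N m.
- arm.get_position(): TCP position.
- arm.get_tool_rot(): TCP orientation.
- arm.get_contact_force(): force on the tool from outside, world axes, zero at the start.
- arm.get_ft_torque(): the same for the moment, N m.
- arm.get_gripper_width(): finger opening in m.
Only numpy, scipy, OpenCV 4.12 (cv2) and the standard library are available. Lean on these libraries where they do the work, as an engineer would, in place of code of your own. Each camera call takes 0.05 s, during which the arm holds its last target.

## Working session

There is one attempt and no reset: what is moved stays moved. The work goes in short steps, each a Python script; the robot and the scene stay as the last script left them, time stands still between calls to the robot, and variables do not carry over. Pictures are saved under pics/ and viewed, and the job is handed in when it is done.

```bash
mkdir -p pics
cat > h.py <<'E'
import numpy as np, cv2
from workcell import arm
def snap(n,f):
    s=arm.snapshot(n); cv2.imwrite(f'pics/{f}.png',s['pixels'][:,:,::-1]); np.savez(f'pics/{f}.npz',**s); return s
def load(f): return np.load(f'pics/{f}.npz')
def ray(s,u,v):
    K=s['intrinsics'];k=float(s['k1'])
    d=np.array([[(u-K[0,2])/K[0,0],(v-K[1,2])/K[1,1]]])[0]
    p=d.copy()
    for _ in range(20): p=d/(1+k*(p@p))
    return p
def px(s,u,v,depth=None,z=None):
    p=ray(s,u,v);T=s['world_from_camera']
    c=np.array([p[0],-p[1],-1.]); R=T[:3,:3]@c; o=T[:3,3]
    if z is not None: return o+R*(z-o[2])/R[2]
    if depth is None: depth=np.median(s['depth'][int(v)-1:int(v)+2,int(u)-1:int(u)+2])
    return o+R*depth
def proj(s,P):
    T=np.linalg.inv(s['world_from_camera']);q=T[:3,:3]@np.array(P)+T[:3,3]
    a=np.array([q[0],-q[1]])/-q[2]; a=a*(1+float(s['k1'])*(a@a)); K=s['intrinsics']
    return np.array([K[0,0]*a[0]+K[0,2],K[1,1]*a[1]+K[1,2]])
def big(f,u0,v0,u1,v1,k,out):
    i=cv2.imread(f'pics/{f}.png')[v0:v1,u0:u1]; cv2.imwrite(f'pics/{out}.png',cv2.resize(i,None,fx=k,fy=k,interpolation=cv2.INTER_CUBIC))
E
python3 - <<'E'
from h import *
for n in ['scene','top','wrist']:
    s=snap(n,n+'0'); print(n,s['world_from_camera'].round(3).tolist())
print(arm.get_tool_rot(),arm.get_time_s())
E
```

```text
scene [[0.853, -0.413, 0.318, 0.835], [0.522, 0.657, -0.545, -0.533], [0.016, 0.631, 0.776, 0.845], [0.0, 0.0, 0.0, 1.0]]
top [[0.009, 0.985, -0.173, 0.315], [-1.0, 0.011, 0.009, 0.017], [0.01, 0.173, 0.985, 1.146], [0.0, 0.0, 0.0, 1.0]]
wrist [[0.364, -0.893, -0.265, 0.143], [0.931, 0.348, 0.106, 0.559], [-0.002, -0.285, 0.958, 0.374], [0.0, 0.0, 0.0, 1.0]]
[-1.55235571  0.29366282 -0.29302963] 0.15
```

View pics/scene0.png

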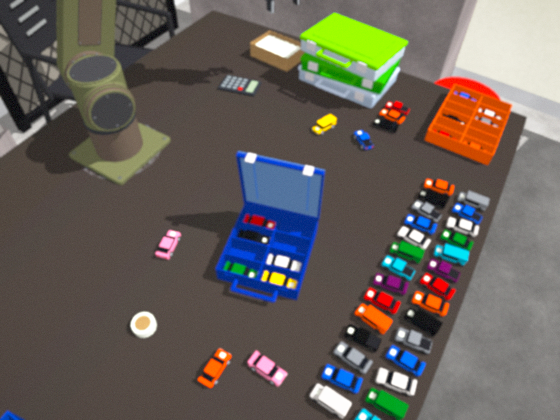

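View pics/top0.png

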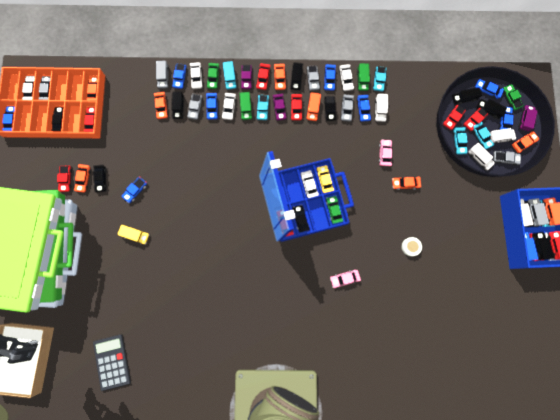

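View pics/wrist0.png

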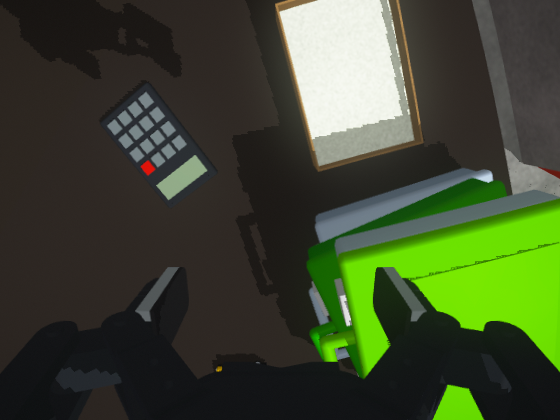

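Run:
```python
from h import *
big('top0',245,140,365,255,5,'topc'); big('scene0',205,140,345,310,4,'scenec')
```

```text
(no output)
```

View pics/topc.png

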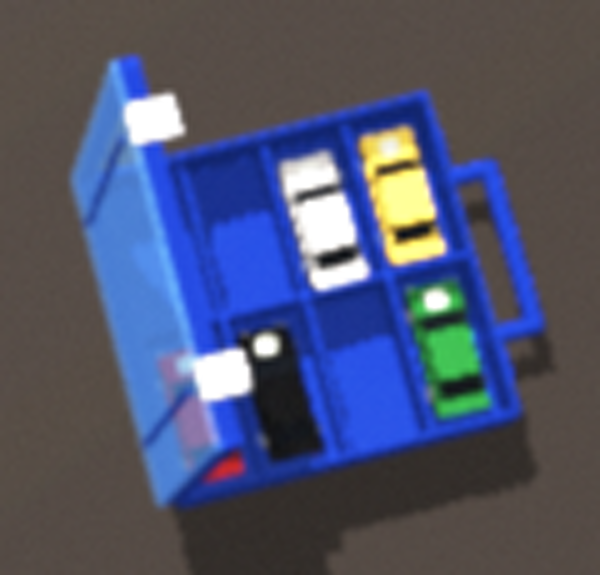

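View pics/scenec.png

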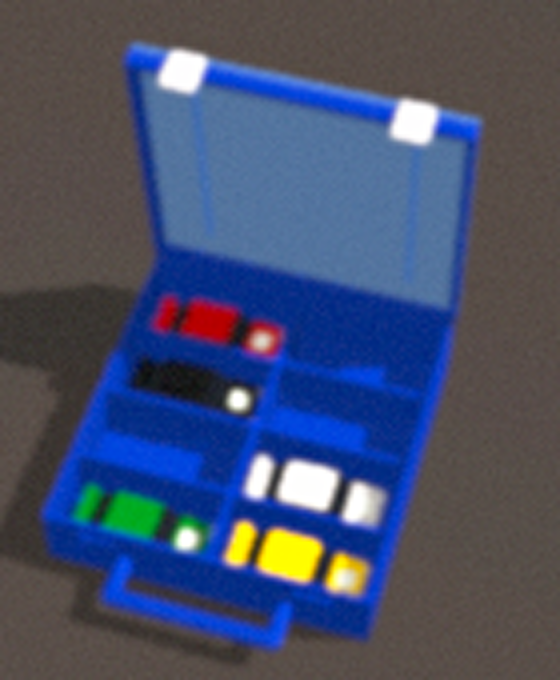

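```bash
cat > fit.py <<'E'
from h import *
from scipy.optimize import least_squares
def cw(p,P):
    x,y,t=p[:3];c,s=np.cos(t),np.sin(t)
    return np.array([x+c*P[0]-s*P[1],y+s*P[0]+c*P[1],P[2]])
def lidp(a,x,r,h): # r from hinge along lid, h out (to outer side)
    # angle a: direction from hinge along lid: (-cos a, sin a); outer normal: (sin a... ) at a=0 up
    return np.array([x,.093-r*np.cos(a)+h*np.sin(a),.042+r*np.sin(a)+h*np.cos(a)])
E
python3 - <<'E'
from fit import *
t,s=load('top0'),load('scene0')
T=lambda u,v:(245+u/5,140+v/5); S=lambda u,v:(205+u/4,140+v/4)
# case rim (outer, z42)
obs=[(t,T(430,93),(.091,-.093)),(t,T(522,415),(-.091,-.093)),(s,S(47,517),(-.091,-.093)),(s,S(378,597),(.091,-.093))]
# lid: inner free edge corners / outer free edge corners
lo=[(s,S(128,47),-.091,.186,.0125),(s,S(480,122),.091,.186,.0125),(t,T(72,183),.091,.0,.0125) ]
lo=lo[:2]+[(t,T(140,60),.091,.186,0),(t,T(120,57),.091,.186,.0125)]
def f(p):
    r=[]
    for c,uv,P in obs: r+=list(proj(c,cw(p,(*P,.042)))-uv)
    for c,uv,x,rr,h in lo: r+=list(proj(c,cw(p,lidp(p[3],x,rr,h)))-uv)
    return r
o=least_squares(f,[.45,-.05,.2,1.2]); print(o.x,np.round(o.fun,1))
for c,uv,P in obs: print(px(c,*uv,z=.042))
for n,c,uv in [('topyroof',t,T(407,190)),('sc',s,S(290,555))]: print(n,px(c,*uv,z=.027),px(c,*uv))
p=o.x
print('lid edge',cw(p,lidp(p[3],0,.186,0)))
E
```

```text
[ 0.5452004  -0.07352943  0.2732302   1.42194225] [-1.5 -1.2 -0.4 -1.3 -1.2 -0.7 -1.4  0.8 -0.1  0.2 -0.9 -0.   0.3 -1.4
 -1.   0.3]
[ 0.65453005 -0.14261365  0.042     ]
[ 0.47922779 -0.18868468  0.042     ]
[ 0.48576221 -0.1876195   0.042     ]
[ 0.65943648 -0.13537686  0.042     ]
topyroof [ 0.60430094 -0.13153111  0.027     ] [ 0.60413928 -0.13144795  0.02762629]
sc [ 0.60351609 -0.1309832   0.027     ] [ 0.60341009 -0.13079931  0.02662522]
lid edge [ 0.52754854 -0.01054078  0.22594315]
```

```bash
cat >> fit.py <<'E'
from scipy.spatial.transform import Rotation as Ro
def ori(yaw,tilt,sgn):
    # fingers dir in case frame (0,sin tilt,-cos tilt); jaw along sgn*case x
    y=np.array([0,np.sin(tilt),-np.cos(tilt)]); z=np.array([sgn,0,0.]); x=np.cross(y,z)
    return (Ro.from_euler('z',yaw)*Ro.from_matrix(np.c_[x,y,z])).as_rotvec()
E
python3 - <<'E'
from fit import *
R=Ro.from_rotvec(arm.get_tool_rot()).as_matrix(); w=load('wrist0')['world_from_camera']
print('cam in tool',R.T@(w[:3,3]-arm.get_position()))
p=[.5452,-.0735,.2732]
for sg in (1,-1):
  for nm,P,ti in [('over',(0,-.02,.36),0),('pre',(0,.02,.30),.5),('start',(0,.02,.2),.5),('end',(0,.19,.16),.5),('endv',(0,.19,.16),0),('point',(.04,-.07,.043),0)]:
    q=arm.inverse_kinematics(cw(p,P),ori(p[2],ti,sg)); print(sg,nm,None if q is None else np.round(q,2))
E
```

```text
cam in tool [-0.07091646 -0.14310378 -0.00165212]
1 over [-0.24  0.21  1.32 -0.    1.61 -0.52]
1 pre [-0.43  0.37  1.35  0.38  1.75 -0.7 ]
1 start [-0.43  0.44  1.49  0.37  1.55 -0.78]
1 end [-0.19  0.38  1.72  0.46  1.31 -0.65]
1 endv [ 0.13  0.28  1.75 -0.    1.11 -0.14]
1 point [-0.28  0.55  1.64 -0.    0.96 -0.55]
-1 over [-0.24  0.21  1.32 -0.    1.61  2.63]
-1 pre [-0.43  0.37  1.35  0.38  1.75  2.44]
-1 start [-0.43  0.44  1.49  0.37  1.55  2.36]
-1 end [-0.19  0.38  1.72  0.46  1.31  2.49]
-1 endv None
-1 point [-0.28  0.55  1.64 -0.    0.96  2.59]
```

Run:
```python
from fit import *
p=[.5452,-.0735,.2732]
arm.move_linear([.21,.535,.38],feed=.25)
arm.grasp(20)
arm.goto(cw(p,(.03,-.04,.36)),ori(p[2],0,1))
snap('wrist','wrist1'); print(arm.get_time_s(),arm.get_position(),arm.get_gripper_width(),arm.get_contact_force())
```

```text
4.325 [ 0.58500287 -0.10293405  0.36008675] 0.00013563712024590124 [-0.53370666  0.77154007 -0.2653164 ]
```

View pics/wrist1.png

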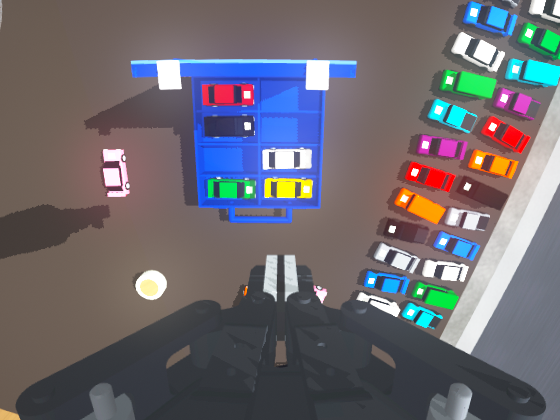

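Run:
```python
from fit import *
big('wrist1',120,50,370,235,3,'w1c'); print(load('wrist1')['world_from_camera'].round(3).tolist())
```

```text
[[0.962, -0.261, -0.077, 0.566], [0.272, 0.922, 0.275, -0.035], [-0.0, -0.286, 0.958, 0.503], [0.0, 0.0, 0.0, 1.0]]
```

View pics/w1c.png

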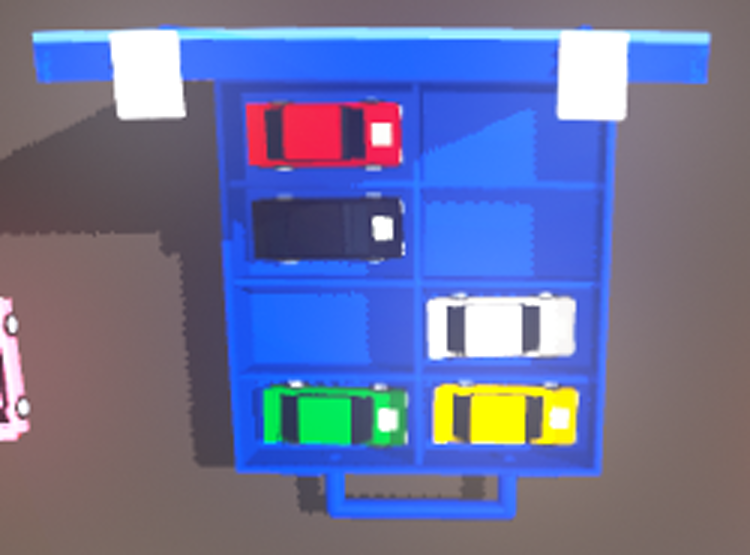

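Run:
```python
from fit import *
t,s,w=load('top0'),load('scene0'),load('wrist1')
T=lambda u,v:(245+u/5,140+v/5); S=lambda u,v:(205+u/4,140+v/4); W=lambda u,v:(120+u/3,50+v/3)
obs=[(t,T(430,93),(.091,-.093)),(t,T(522,415),(-.091,-.093)),(s,S(47,517),(-.091,-.093)),(s,S(378,597),(.091,-.093)),(w,W(238,470),(-.091,-.093)),(w,W(601,470),(.091,-.093))]
lo=[(s,S(128,47),-.091,.186,.0125),(s,S(480,122),.091,.186,.0125),(t,T(140,60),.091,.186,0),(t,T(120,57),.091,.186,.0125),
(w,W(35,81),-.091,.186,0),(w,W(708,82),.091,.186,0),(w,W(33,32),-.091,.186,.0125),(w,W(709,34),.091,.186,.0125)]
def f(p):
    r=[]
    for c,uv,P in obs: r+=list(proj(c,cw(p,(*P,.042)))-uv)
    for c,uv,x,rr,h in lo: r+=list(proj(c,cw(p,lidp(p[3],x,rr,h)))-uv)
    return r
o=least_squares(f,[.545,-.073,.273,1.4],loss='soft_l1'); print(o.x,np.round(f(o.x),1))
# stereo triangulate roof centre
roofs=[(t,T(404,190)),(s,S(290,555)),(w,W(498,416))]
g=lambda P:np.concatenate([proj(c,P)-uv for c,uv in roofs])
r=least_squares(g,[.6,-.13,.027]); print('roof tri',r.x,r.fun.round(1))
for c,uv in roofs: print(px(c,*uv,z=.027),px(c,*uv))
# yellow mask in wrist, top points by depth
im=w['pixels'].astype(int); m=(im[...,0]>180)&(im[...,1]>150)&(im[...,2]<100)
v,u=np.nonzero(m); k=(u>255)&(u<320)&(v>170)&(v<205); u,v=u[k],v[k]
P=np.array([px(w,a,b) for a,b in zip(u,v)]); q=P-[o.x[0],o.x[1],0]; c_,s_=np.cos(o.x[2]),np.sin(o.x[2]); L=np.c_[c_*q[:,0]+s_*q[:,1],-s_*q[:,0]+c_*q[:,1],q[:,2]]
top=L[L[:,2]>.0235]; print('body case-frame',L.min(0),L.max(0),'roof',top.min(0),top.max(0))
q=r.x-[o.x[0],o.x[1],0]; print('tri case', c_*q[0]+s_*q[1],-s_*q[0]+c_*q[1])
```

```text
[ 0.54597033 -0.07570652  0.26823104  1.43153457] [-0.5 -1.4  0.3 -1.4 -1.6  0.  -1.9  1.9 -0.3 -1.1 -0.2 -0.2  0.1  0.2
 -0.7  0.3  0.7 -1.7 -0.6 -0.   1.7  0.1 -1.  -0.2  0.1  0.2 -0.  -0.6]
roof tri [ 0.60316621 -0.13143433  0.02793211] [ 0.6  0.3 -0.2 -0.1  0.5 -0.3]
[ 0.60428196 -0.12989966  0.027     ] [ 0.60414226 -0.12982858  0.02754127]
[ 0.60351609 -0.1309832   0.027     ] [ 0.60341009 -0.13079931  0.02662522]
[ 0.6026816  -0.13218784  0.027     ] [ 0.60265432 -0.13211481  0.0273583 ]
body case-frame [ 0.00685518 -0.08489819  0.00445376] [ 0.07896202 -0.05520764  0.02868103] roof [ 0.02595661 -0.08151489  0.024146  ] [ 0.05686236 -0.05824216  0.02868103]
tri case 0.0403812931314903 -0.06889344798316989
```

```bash
sed -i '$a p=[.54597,-.07571,.26823]' fit.py
python3 - <<'E'
from fit import *
o=ori(p[2],.5,1)
arm.goto(cw(p,(0,.01,.30)),o)
arm.move_linear(cw(p,(0,.02,.20)),feed=.2)
f0=np.array(arm.get_contact_force())
hit=arm.move_linear(cw(p,(0,.185,.17)),feed=.07,threshold=8)
q=arm.get_position(); d=q-np.array([p[0],p[1],0]); print(hit,(Ro.from_euler('z',-p[2]).apply(d)),f0,arm.get_contact_force(),arm.get_time_s())
snap('scene','scene2');snap('wrist','wrist2')
big('scene2',205,110,345,310,4,'scene2c')
E
```

```text
True [4.04293313e-05 1.76286348e-01 1.71413185e-01] [ 0.98895419 -0.13242669  0.25068097] [ 0.15418632 -2.39815422  4.42099785] 7.4667
```

View pics/scene2.png

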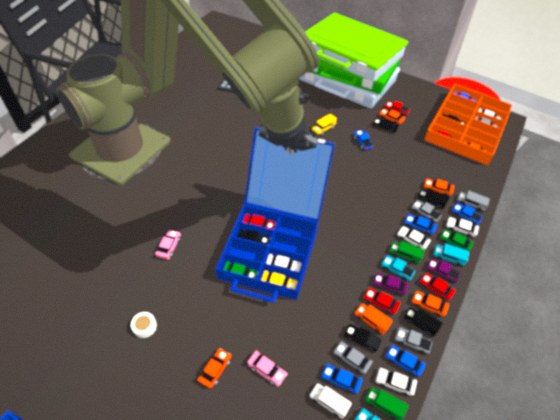

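View pics/wrist2.png

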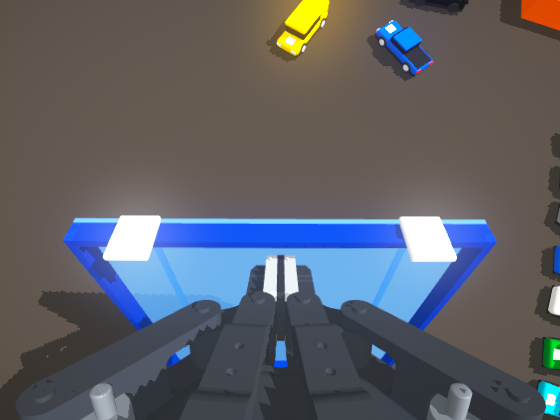

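Run:
```python
from fit import *
w=load('wrist2')
for a in (1.9,2.0,2.05,2.1,2.15): print(a,[proj(w,cw(p,lidp(a,x,.186,h))).round(1).tolist() for x,h in((-.091,0),(.091,0),(-.091,.0125),(.091,.0125))])
big('wrist2',40,190,240,300,4,'w2c')
```

```text
1.9 [[26.0, 323.2], [532.1, 324.3], [37.6, 289.7], [520.7, 290.7]]
2.0 [[44.6, 275.3], [513.8, 276.2], [56.9, 247.5], [501.6, 248.3]]
2.05 [[54.2, 254.7], [504.4, 255.5], [66.6, 229.8], [492.2, 230.5]]
2.1 [[63.8, 236.2], [494.9, 237.0], [76.0, 214.2], [482.9, 214.9]]
2.15 [[73.2, 220.0], [485.6, 220.7], [85.1, 200.7], [473.9, 201.4]]
```

View pics/w2c.png

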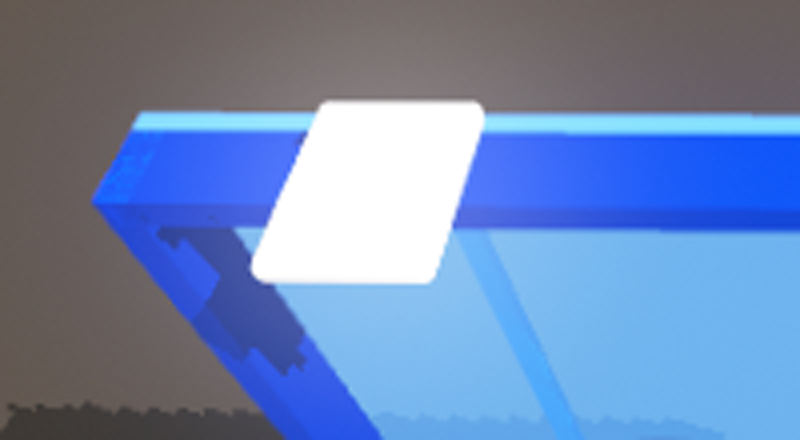

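Run:
```python
from fit import *
c0=Ro.from_euler('z',-p[2]).apply(np.array(arm.get_position())-[p[0],p[1],0])
tgt=c0+np.array([0,.863,-.505])*.008
hit=arm.move_linear(cw(p,tgt),feed=.03,threshold=14)
q=arm.get_position(); c1=Ro.from_euler('z',-p[2]).apply(np.array(q)-[p[0],p[1],0]); print(hit,c0,c1,arm.get_contact_force(),arm.get_time_s())
snap('wrist','wrist3')
arm.move_linear(cw(p,c1+np.array([0,-.07,.06])),feed=.2)
print(arm.get_contact_force())
arm.goto(cw(p,(.0395,-.0695,.20)),ori(p[2],0,1))
snap('scene','scene4');snap('wrist','wrist4');print(arm.get_time_s())
big('scene4',205,110,345,310,3,'scene4c')
```

```text
True [4.31854048e-05 1.76318579e-01 1.71380335e-01] [1.21637989e-04 1.76337906e-01 1.71295328e-01] [-0.9557915  -5.22549242  7.85271108] 7.775
[-0.39131538 -0.55078371 -0.16164879]
9.275
```

View pics/scene4c.png

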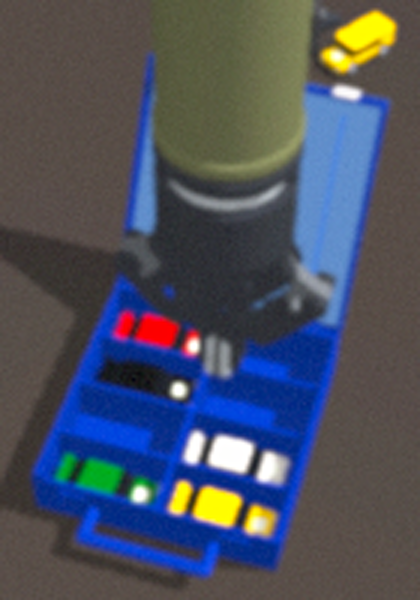

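View pics/wrist4.png

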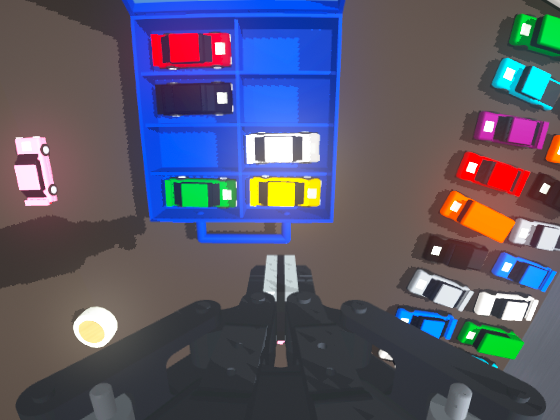

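Run:
```python
from fit import *
w=load('wrist4'); P=arm.get_position(); print(P, proj(w,P))
for v in (254,257,260,265,275): print(v,[px(w,u,v).round(4).tolist() for u in (273,290)])
R=Ro.from_euler('z',-p[2]); 
print('roof',px(w,282,192,z=.027),px(w,282,192))
big('wrist4',230,120,340,300,4,'w4c')
```

```text
[ 0.60112623 -0.13098664  0.19922618] [279.3173874  267.51149436]
254 [[0.6142, -0.2103, 0.001], [0.6331, -0.2048, 0.0016]]
257 [[0.5961, -0.1235, 0.2057], [0.6037, -0.1213, 0.2059]]
260 [[0.5961, -0.1235, 0.2089], [0.6036, -0.1213, 0.2093]]
265 [[0.5962, -0.1232, 0.2147], [0.6034, -0.1213, 0.2146]]
275 [[0.5964, -0.1232, 0.2241], [0.6032, -0.1213, 0.2241]]
roof [ 0.60290288 -0.13111467  0.027     ] [ 0.60285175 -0.13093716  0.02782271]
```

View pics/w4c.png

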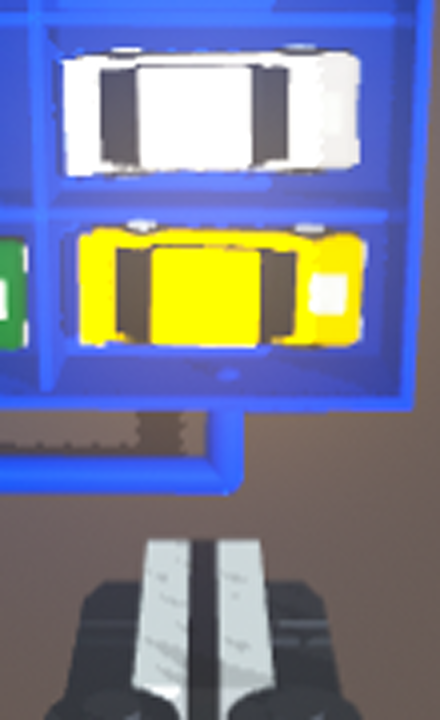

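Run:
```python
from fit import *
o=ori(p[2],0,1); X,Y=.6028,-.1312
arm.move_linear([X,Y,.08],feed=.15,rotation=o)
print(arm.move_linear([X,Y,.041],feed=.05,threshold=5))
print(arm.get_time_s(),arm.get_position(),arm.get_contact_force())
snap('scene','scene5');snap('wrist','wrist5');arm.pause(2.6)
print(arm.get_time_s(),arm.get_position(),arm.get_contact_force())
big('scene5',235,200,335,310,6,'scene5c')
```

```text
False
11.1583 [ 0.60302598 -0.13128042  0.04109102] [ 0.0764388  -0.66316328 -0.13842954]
13.8583 [ 0.60282381 -0.13119654  0.04100865] [-0.57069703  0.69311374 -0.41930045]
```

View pics/scene5c.png

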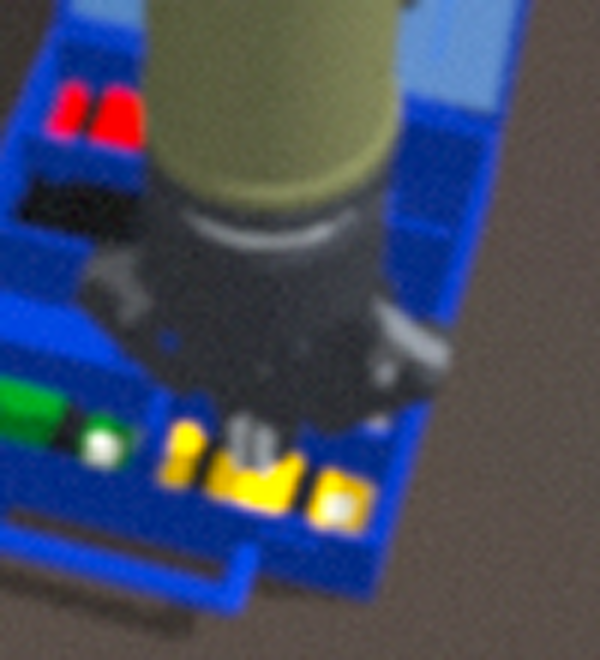

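View pics/wrist5.png

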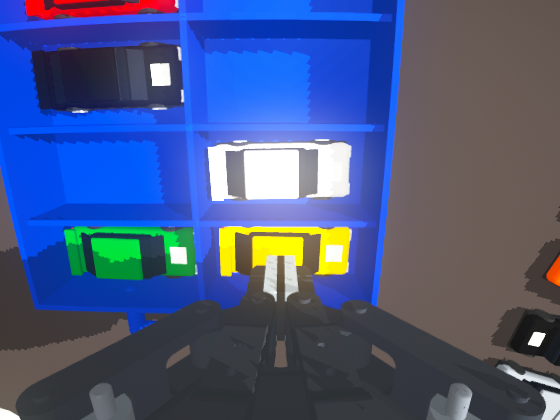

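Run:
```python
from fit import *
w=load('wrist5')
print(px(w,278.5,236,z=.027),px(w,278.5,236)) # far roof edge; roof centre is half roof width (~11-12mm) nearer
d=Ro.from_euler('z',-p[2]).apply(px(w,278.5,236,z=.027)-np.array([.6028,-.1312,.027])); print('far edge rel tip',d)
w4=load('wrist4'); a=px(w4,281.5,120+248/4,z=.027);b=px(w4,281.5,120+346/4,z=.027); print('roof width(with side) ',np.linalg.norm(a-b), Ro.from_euler('z',-p[2]).apply(a-[.6028,-.1312,.027]))
```

```text
[ 0.59988549 -0.12101701  0.027     ] [ 0.60002553 -0.12155865  0.02552335]
far edge rel tip [-1.11545577e-04  1.05912844e-02 -3.46944695e-18]
roof width(with side)  0.02542675583150046 [-4.09133693e-04  1.03017576e-02  2.42861287e-17]
```

Run:
```python
from fit import *
X,Y=.6028,-.1312
arm.move_linear([X,Y,.10],feed=.1)
arm.move_linear([X,Y,.30],feed=.25)
arm.goto([.5,-.36,.33],ori(p[2],0,1))
arm.pause(.3)
snap('scene','scene6');snap('top','top6');print(arm.get_time_s(),arm.get_position(),arm.get_contact_force())
s0,s=load('scene0'),load('scene6')
for a in (1.43,2.0,2.05,2.1,2.15): print(a,[proj(s,cw(p,lidp(a,x,.186,.0))).round(1).tolist() for x in(-.091,.091)])
big('scene6',205,110,345,310,3,'scene6c')
big('top6',230,130,430,290,4,'top6c')
```

```text
16.9417 [ 0.50047448 -0.35925904  0.33003464] [-0.51645815 -0.48836549 -0.07690608]
1.43 [[235.1, 156.8], [322.9, 175.9]]
2.0 [[251.4, 130.1], [332.5, 146.8]]
2.05 [[252.6, 129.1], [333.0, 145.6]]
2.1 [[253.8, 128.3], [333.5, 144.7]]
2.15 [[255.0, 127.8], [334.0, 144.0]]
```

View pics/scene6c.png

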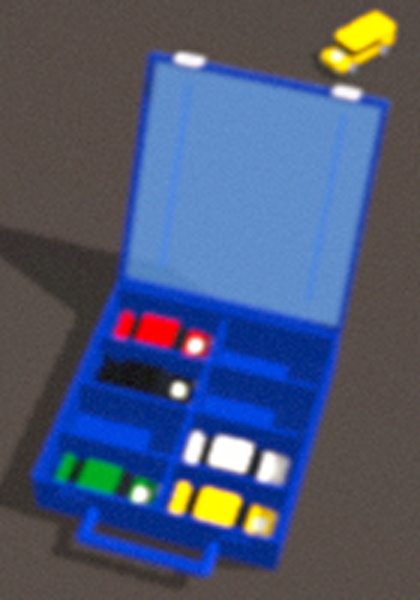

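View pics/scene6.png

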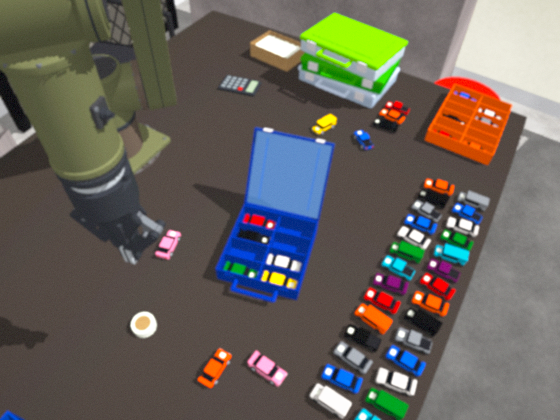

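View pics/top6.png

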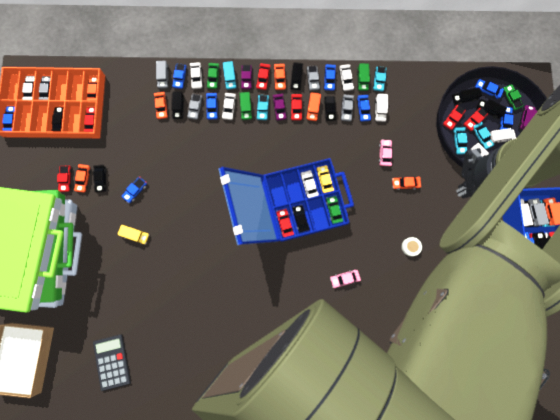

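Run:
```python
from h import *
arm.job_done(); print(arm.get_time_s())
```

```text
the job is handed in; nothing more can be done
the job is handed in; nothing more can be done
```

I pushed the lid back to its stop, pointed at the yellow car for 2.7 s, drew back clear of the case and handed the job in at about 17 s on the robot's clock.

- **Which car:** The yellow things were the car in the open blue case (wrist view pixel 288,188) and the loose van on the table (top view pixel 133,235). The car in the case was the one meant, and an enlarged crop confirmed it.
- **Lid:** I pushed it with the sides of the closed fingers, midway between the latches. It started at about 1.43 rad. At the end the force rose sharply with no further movement, so it is on its stop. The pictures put it at about 2.09 to 2.1 rad while I was pushing and the same after I withdrew.
- **Pointing:** The fingertips stayed at z = 0.041 m, about 14 mm above the roof, which measured 27 to 28 mm up. My estimate is that they were within about 2 mm of the roof's middle. The contact force stayed at noise level, so the car was not touched. In the wrist depth image the fingertips showed about 4 mm higher than the reported position, so the real gap may have been up to about 18 mm, still within one to two centimetres.
- **Final state:** I drew straight up and then away to the side, ending at z = 0.33 m with no contact. By eye, the final scene and top pictures showed every car and the sticker roll where they stood at the start. The other blue case on the right was partly hidden by the arm, but I never went near anything in it.

No check failed. The camera views disagreed by about 2 to 3 mm when locating the case and the roof, roughly the stated calibration error.

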